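# Back the screw press off the lidded cup

## Robot

A 6-joint arm with a two-finger parallel gripper is mounted at the origin on the work surface. World frame = base frame: x ahead of the robot, y to its left, z up, the work surface at z = 0. Lengths are in mm, angles in rad, forces in N, time in s.
With the tool pointing down it reaches from about 350 to 975 mm from the base axis. Payload 4.9 kg.
Tool frame: the origin (TCP) lies at the very end of the fingers, on their centre line; the grasp point (between the pads) lies 19 mm behind it; z points along the fingers, x is the direction in which the jaws open and shut, and the axes are right-handed (so a half turn about z gives the same grasp; the last joint's range is limited). The gripper opens to 85 mm and grips with 20 to 120 N. Pads are 22 mm wide; open, the fingers measure 114 mm over their backs; the gripper's body (76 mm by 85 mm) begins 54 mm behind the grasp point. The pads swing forward as they close: fully open they stand 13 mm farther back than shut.
Start: joints at [-1.268, 0.053, 1.613, -0, 1.476, -0.119], TCP at [255.87, -570.204, 231.304] pointing down, gripper open.
Joint ranges: [-3.01, 3.01], [-1.01, 2.22], [0.06, 2.58], [-1.02, 4.17], [0.09, 2.62], [-3.14, 3.14]. Speed limits (rad/s): [2.57, 2.57, 3.14, 3.14, 3.14, 3.14].

## Interface

Orientations are given as a unit quaternion [w, x, y, z].
In Python, from bench import read_state, get_image, get_calibration, sign_off gives the robot as it stands.
- The arm moves only by the tool step_arm, never from a script. Its argument "rows" is a list of rows, each an object with "travel": the shift along the tool's x, y, z in cm, a list of three; "rotation": the turn, a rotation vector about the tool's x, y, z in rad, a list of three; "fingers": the closure, from -1 (fully open) to 1 (shut), so that 0 is half open. In form: [{"travel": [x, y, z], "rotation": [ax, ay, az], "fingers": fingers}, ...]. A call has 1 to 10 rows; each row is the pose to reach, as a shift and turn from the pose commanded when the call began, along the tool's axes at that moment; what a row does not reach only later rows make up. A row lasts 1/8 s, in which the tool goes at most 62.5 mm and 10.7 degrees, less where a joint would pass 70% of its speed; a pose out of reach is approached as far as the arm can. A call with a gripper value outside its range is refused whole. The fingers move at their own pace and stop on an object; "newtons" is the grip in N (left out, the last holds). Time passes only in rows, so rows that repeat a pose let the fingers close. It gives the time, the measured TCP pose, the force and the opening at its end, in the units of the state.
- read_state(): the state, without advancing time (a new reading comes with each control period).
- get_image(name): name is "scene" or "top"; returns the picture (400x640x3 uint8, red, green, blue); there is no depth.
- get_calibration(name): a dict with "fx", "fy", "cx", "cy" (pixels), "distortion" ([k1, k2, p1, p2, k3] as OpenCV has them; the pictures are not rectified), "R" (3x3) and "t" (3): a world point X has camera coordinates R X + t. Camera axes: x right, y down, z forward; pixel columns grow to the right and rows downward; lengths in mm; the calibration is good to about 2 mm. A picture is of the moment at which its call begins. get_calibration takes no time and is no camera call.
- sign_off(): hands the job in, once; it reports no verdict.
The state is a dict: "clock": time; "joints": joint angles; "qvel": joint speeds; "joint_efforts": joint torques, N m; "ee_pos": TCP position; "ee_rot": TCP orientation; "wrist_force": force on the tool from outside, world axes, zero at the start; "wrist_torque": the same for the moment, N m; "finger_gap": opening from 0.0 (shut) to 1.0 (fully open).
Only numpy, scipy, OpenCV 4.12 (cv2) and the standard library are available. Lean on these libraries where they do the work, as an engineer would, in place of code of your own. Each camera call takes 0.05 s, during which the arm holds its last target.

## Task

One of the two small screw presses has a lidded terracotta cup standing in it. Turn that press's handwheel counterclockwise (seen from above), letting your hand rise with the wheel, until its pressing plate stands at least 10 mm clear of the lid, then let go. Leave the other press's wheel, the cup and the other things on the counter as they are.

Things in the scene. Friction and masses are not known exactly. Their poses are not given: they have to be found in the camera images.
- wheel_a_mid (a point): Centre of the round aluminium handwheel of one screw press: 62 mm across, smooth rim 15 mm thick, three spokes, level on an upright spindle. The point is on the spindle axis, half-way up the rim, 189 mm above the counter. Grip from above across the rim in any direction; below this point the spindle nut (28 mm across) begins at 29 mm, the 30 mm wide crossbeam at 37 mm.
- wheel_a (a joint): Turn of that handwheel (rad): 0 as found, growing counterclockwise seen from above, stop at 2.1. Wheel, spindle and plate rise together 10 mm per rad (coarse thread). Friction about 0.15 N m; it stays where it is left. At 0 the plate is 2 mm above the cup's lid, so 0.8 rad gives 10 mm of clearance.
- wheel_b_mid (a point): Same point on the other, identical press. Each press: dark steel base 110 x 150 x 15 mm fixed to the counter, two columns 61 mm either side of the axis (caps 32 mm below this point), a crossbeam, and a 52 mm round pressing plate under the spindle. The presses may stand either way round; the one to open has the lidded cup between its columns.
- wheel_b (a joint): Turn of that other handwheel, same meaning; the same friction and thread.
- lidded_cup_mid (a point): Handleless terracotta cup, 82 mm across the rim, 70 mm tall, closed by a grey silicone puck as lid (74 mm across, its top 80 mm above the cup's foot); loose, standing on one press's base plate, under its wheel within a few mm. The point is on the cup's axis, 40 mm above its foot. To be left standing there.
- spare_cup: Bystander: the same terracotta cup without a lid, 82 mm across, 70 mm tall, empty, on the counter; origin at the centre of its foot.
- canister: Bystander: steel canister with a round screw-top lid, 84 mm across, 120 mm tall, on the counter; origin at the centre of its foot.
- tamper: Bystander: copper-coloured steel tamper standing on its 58 mm base, 84 mm tall; origin at the centre of its foot.
There are look-alikes about, which are no part of the job. Leave any red or turquoise look-alike of the part that bears wheel_a_mid alone.

How it is judged (in metres and radians):
At the end, for the whole second after the job is handed in: The handwheel over the lidded cup is turned at least 0.8 rad counterclockwise (plate at least 10 mm above the lid), at rest; the cup stands upright (within 10 degrees) within 20 mm of under the wheel; the other wheel is turned less than 0.2 rad (value of joint wheel_a above 0.8 rad and velocity of joint wheel_a between -0.05 and 0.05 rad/s and horizontal distance between lidded_cup_mid and wheel_a_mid below 0.02 m and angle between lidded_cup_mid's own z axis and vertical below 0.17 rad and value of joint wheel_b below 0.2 rad); the robot touches nothing.
It fails at once if the other press's wheel is turned 0.2 rad or more (value of joint wheel_b above 0.2 rad).
It fails at once if the lidded cup is moved more than 20 mm (distance of lidded_cup_mid from where it was at the start of the episode above 0.02 m).
It fails at once if the spare cup, canister or tamper is moved more than 20 mm (distance of any of spare_cup, canister, tamper from where it was at the start of the episode above 0.02 m).
It also fails if it takes over 35 s, if anything falls off the work surface, if the arm or the gripper's body presses on something with over 40 N, if the wrist force passes 120 N, or if a joint passes its speed limit or range.

## Working session

There is one attempt and no reset: what is moved stays moved. The work goes in short steps, Python scripts to look and compute and a tool call to move; the robot and the scene stay as the last step left them, time stands still between calls to the robot, and variables do not carry over. Pictures are saved under pics/ and viewed, and the job is handed in when it is done.

Besides the shell and the picture viewer there is one more tool, called after "Call:" as a command line: name --argument value ..., lists and objects as JSON in quotes. step_arm: Moves the arm, as the interface text tells. Its arguments: {"type":"object","properties":{"rows":{"type":"array"},"newtons":{"type":"number"}},"required":["rows"]}

```bash
mkdir -p pics; python3 - <<'E'
from bench import *
import cv2
for n in("scene","top"):
    cv2.imwrite(f"pics/{n}0.png",get_image(n)[:,:,::-1]); print(n,get_calibration(n))
print(read_state())
E
```

```text
scene {'fx': 472.10570947233816, 'fy': 472.10570947233816, 'cx': 325.6405571352818, 'cy': 201.34840053821534, 'distortion': array([0.03442549, 0.        , 0.        , 0.        , 0.        ]), 'R': array([[ 0.59620321,  0.80277088,  0.01003247],
       [ 0.55974179, -0.40668681, -0.7220076 ],
       [-0.5755266 ,  0.43607884, -0.69181239]]), 't': array([-433.5442597 , -176.00409915, 1541.69709195])}
top {'fx': 436.93206531446805, 'fy': 436.93206531446805, 'cx': 319.91310954388047, 'cy': 196.77661057454603, 'distortion': array([-0.06373121,  0.        ,  0.        ,  0.        ,  0.        ]), 'R': array([[ 0.01635046, -0.99920329,  0.03640678],
       [-0.98124822, -0.02302929, -0.19136766],
       [ 0.19205362, -0.03259514, -0.98084299]]), 't': array([  66.80974956,  591.13435937, 1110.6160728 ])}
{'clock': 0.1, 'joints': array([-1.26796787e+00,  5.33118115e-02,  1.61416300e+00,  7.89201279e-06,
        1.47600953e+00, -1.18991197e-01]), 'qvel': array([ 0.00097635, -0.00155107, -0.00382439, -0.00101319, -0.00025147,
        0.0002328 ]), 'joint_efforts': array([ 1.07827407e-04, -3.94903851e+01, -3.71362782e+01, -1.03080063e-04,
        3.93295442e-03,  1.71600163e-05]), 'ee_pos': array([ 255.72492096, -569.66591316,  230.1691939 ]), 'ee_rot': array([-6.07620672e-04,  8.39469873e-01, -5.43405409e-01, -7.24868914e-04]), 'wrist_force': array([-0.04634128, -0.53197166,  0.4008607 ]), 'wrist_torque': array([-0.01121507, -0.01295278,  0.01556072]), 'finger_gap': 0.9990157352114443}
```

View pics/scene0.png

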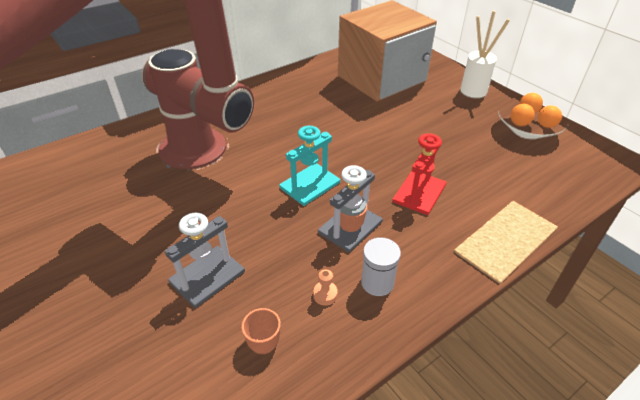

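View pics/top0.png

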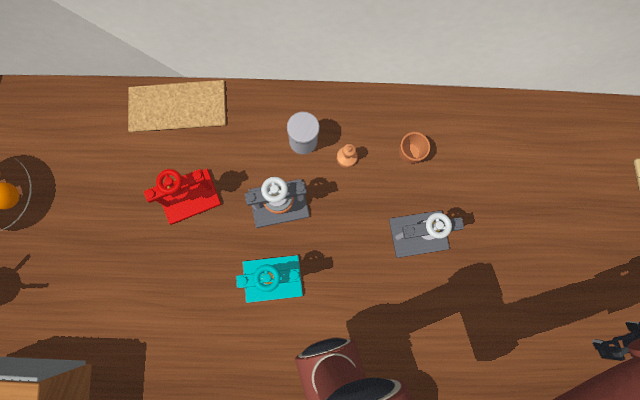

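Candidates for the wheel, as scene pixel / top pixel:
- Grey press: (354,175) / (274,188), with terracotta visible between its columns.
- Grey press: (194,224) / (438,225), empty.
- Turquoise look-alike: (309,132) / (265,278).
- Red look-alike: (430,142) / (168,182).

I choose the first and will check it in a close crop.

```bash
python3 - <<'E'
import cv2,numpy as np
a=cv2.imread("pics/scene0.png")[150:250,310:400];b=cv2.imread("pics/top0.png")[160:240,230:330]
a=cv2.resize(a,(360,400),interpolation=2);b=cv2.resize(b,(400,320),interpolation=2)
b=cv2.copyMakeBorder(b,0,80,0,0,0)
cv2.imwrite("pics/crop0.png",np.hstack([a,b]))
E
```

```text
(no output)
```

View pics/crop0.png

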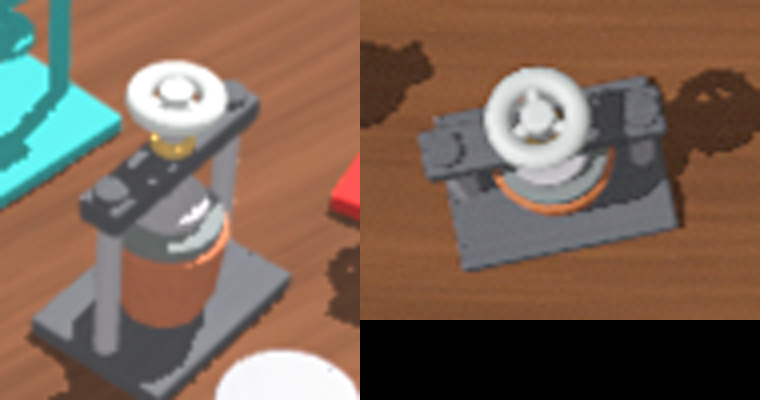

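The crop confirms it: the cup with the grey lid sits between this press's columns. The wheel silhouette centre is about (354.1,174.5) in scene and (274.1,189.2) in top. Next I triangulate.

```bash
cat > h.py <<'E'
import numpy as np,cv2
from bench import *
def ray(n,p):
    c=get_calibration(n);K=np.array([[c['fx'],0,c['cx']],[0,c['fy'],c['cy']],[0,0,1]])
    u=cv2.undistortPoints(np.array([[p]],float),K,c['distortion'])[0,0]
    R=np.array(c['R']);return -R.T@c['t'],R.T@np.array([*u,1])/np.linalg.norm([*u,1])
def tri(ps,pt):
    a,d=ray('scene',ps);b,e=ray('top',pt)
    s=np.linalg.lstsq(np.c_[d,-e],b-a,rcond=None)[0];P,Q=a+s[0]*d,b+s[1]*e
    return (P+Q)/2,np.linalg.norm(P-Q)
def plane(n,p,z):
    a,d=ray(n,p);return a+d*(z-a[2])/d[2]
def proj(n,X):
    c=get_calibration(n);K=np.array([[c['fx'],0,c['cx']],[0,c['fy'],c['cy']],[0,0,1]])
    return cv2.projectPoints(np.array([X],float),cv2.Rodrigues(np.array(c['R']))[0],np.array(c['t'],float),K,c['distortion'])[0].ravel()
E
python3 - <<'E'
from h import *
print(tri((354.1,174.5),(274.1,189.2)))
for n,p in(('scene',(354.1,174.5)),('top',(274.1,189.2))):print(plane(n,p,189))
print('other',tri((194,224),(438,225.5)))
f=lambda x,y:(230+x/4-.4,160+y/4-.4)
A=plane('top',f(90,152),157);B=plane('top',f(285,107),157);print(A,B,(A+B)/2,np.linalg.norm(A-B),np.arctan2(*(B-A)[[1,0]]))
print('canister top',plane('top',(303,127),120))
print('red wheel', plane('top',(168,182),189),'tea',plane('top',(265,278),189))
from scipy.spatial.transform import Rotation as R
q=read_state()['ee_rot'];print(R.from_quat([*q[1:],q[0]]).as_matrix())
E
```

```text
(array([580.09145408, 192.50227684, 188.67361762]), np.float64(2.529339730409686))
[580.86187997 193.46457507 189.        ]
[579.29853812 191.41682275 189.        ]
other (array([ 501.89369224, -196.49571214,  187.32729862]), np.float64(3.1941989145326564))
[564.00026881 246.23287789 157.        ] [594.73105123 128.89681037 157.        ] [579.36566002 187.56484413 157.        ] 121.29358486459252 -1.3146456812045693
canister top [761.05551638 127.73110728 120.        ]
red wheel [590.76526025 442.65721182 189.        ] tea [372.5823086  204.78569822 189.        ]
[[ 4.09420073e-01 -9.12345819e-01 -5.56642510e-04]
 [-9.12344058e-01 -4.09420385e-01  1.80795387e-03]
 [-1.87737995e-03 -2.32363120e-04 -9.99998211e-01]]
```

Both rays meet at z ≈ 189 mm, within 2.5 mm of each other. The cap spacing comes out at 121 mm against the 122 mm given, so the wheel centre is about (580, 192, 189). I'll travel high first.

Call:
step_arm --rows '[{"travel": [0, 0, -6], "rotation": [0, 0, 0], "fingers": -1}, {"travel": [-17.4, -34.5, -8], "rotation": [0, 0, -0.77], "fingers": -1}, {"travel": [-17.4, -34.5, -8], "rotation": [0, 0, -0.77], "fingers": -1}, {"travel": [-17.4, -34.5, -8], "rotation": [0, 0, -0.77], "fingers": -1}, {"travel": [-17.4, -34.5, -8], "rotation": [0, 0, -0.77], "fingers": -1}, {"travel": [-17.4, -34.5, -8], "rotation": [0, 0, -0.77], "fingers": -1}, {"travel": [-17.4, -34.5, -8], "rotation": [0, 0, -0.77], "fingers": -1}, {"travel": [-17.4, -34.5, -8], "rotation": [0, 0, -0.77], "fingers": -1}, {"travel": [-17.4, -34.5, -8], "rotation": [0, 0, -0.77], "fingers": -1}, {"travel": [-17.4, -34.5, -8], "rotation": [0, 0, -0.77], "fingers": -1}]' --newtons 50

```text
clock: 1.35
ee_pos: [498.6, -271.3, 310.9]
ee_rot: [0.0, 0.982, -0.189, -0.0]
wrist_force: [-0.2, 0.7, -0.1]
finger_gap: 1.002
```

```bash
cat >> h.py <<'E'
from scipy.spatial.transform import Rotation as Ro
def to(X,yaw):
    s=read_state();q=s['ee_rot'];M=Ro.from_quat([*q[1:],q[0]]).as_matrix();y=np.arctan2(M[1,0],M[0,0])
    print('t',round(s['clock'],2),'pos',s['ee_pos'].round(1),'yaw',y.round(3),'tilt',M[:,2].round(4),'j',s['joints'].round(2),'F',s['wrist_force'].round(1),'gap',round(s['finger_gap'],3))
    print('travel cm',(M.T@(np.array(X)-s['ee_pos'])/10).round(2),'rotz',round(-(yaw-y),3))
E
python3 -c "
from h import *
to((580,192,260),0.44)"
```

```text
t 1.35 pos [ 498.6 -271.3  310.9] yaw -0.381 tilt [-9.e-04  0.e+00 -1.e+00] j [-0.63 -0.12  1.65 -0.    1.61 -0.25] F [-0.2  0.7 -0.1] gap 1.002
travel cm [ -9.65 -46.04   5.08] rotz -0.821
```

Call:
step_arm --rows '[{"travel": [-9.65, -46.0, 0], "rotation": [0, 0, -0.82], "fingers": -1}, {"travel": [-9.65, -46.0, 0], "rotation": [0, 0, -0.82], "fingers": -1}, {"travel": [-9.65, -46.0, 0], "rotation": [0, 0, -0.82], "fingers": -1}, {"travel": [-9.65, -46.0, 0], "rotation": [0, 0, -0.82], "fingers": -1}, {"travel": [-9.65, -46.0, 0], "rotation": [0, 0, -0.82], "fingers": -1}, {"travel": [-9.65, -46.0, 0], "rotation": [0, 0, -0.82], "fingers": -1}, {"travel": [-9.65, -46.0, 0], "rotation": [0, 0, -0.82], "fingers": -1}, {"travel": [-9.65, -46.0, 0], "rotation": [0, 0, -0.82], "fingers": -1}, {"travel": [-9.65, -46.0, 5], "rotation": [0, 0, -0.82], "fingers": -1}, {"travel": [-9.65, -46.0, 5], "rotation": [0, 0, -0.82], "fingers": -1}]'

```text
clock: 2.6
ee_pos: [577.8, 191.1, 255.9]
ee_rot: [0.0, 0.976, 0.218, -0.005]
wrist_force: [-0.6, -0.7, 0.1]
finger_gap: 1.0
```

```bash
python3 -c "
from h import *
to((580,192,215),0.44)
a=get_image('scene')[100:250,280:430,::-1];b=get_image('top')[120:270,200:350,::-1]
cv2.imwrite('pics/c1.png',cv2.resize(np.hstack([a,b]),(800,400),interpolation=2))"
```

```text
t 2.6 pos [577.8 191.1 255.9] yaw 0.439 tilt [-0.0098 -0.0023 -0.9999] j [ 0.2   0.01  1.62 -0.    1.53 -0.24] F [-0.6 -0.7  0.1] gap 1.0
travel cm [0.28 0.02 4.09] rotz -0.001
```

View pics/c1.png

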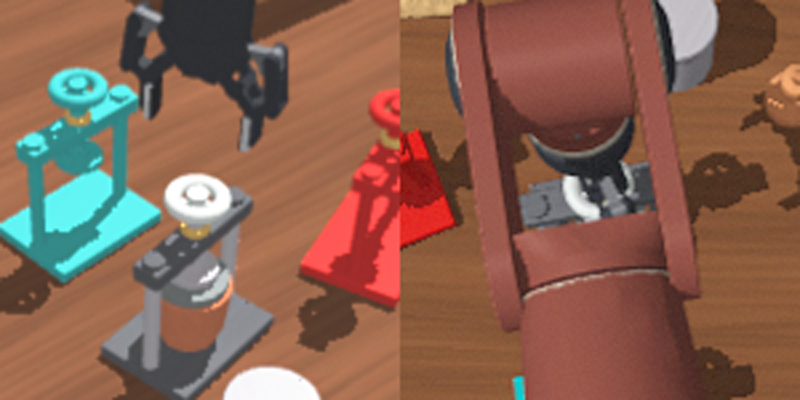

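The scene view shows the open fingertips at crop (148,110) and (248,145), straddling the column of the white wheel at (197,195). I'll go down in stages.

Call:
step_arm --rows '[{"travel": [0, 0, 2], "rotation": [0, 0, 0], "fingers": -1}, {"travel": [0, 0, 4], "rotation": [0, 0, 0], "fingers": -1}, {"travel": [0, 0, 5.5], "rotation": [0, 0, 0], "fingers": -1}, {"travel": [0, 0, 5.5], "rotation": [0, 0, 0], "fingers": -1}, {"travel": [0, 0, 5.5], "rotation": [0, 0, 0], "fingers": -1}, {"travel": [0, 0, 5.5], "rotation": [0, 0, 0], "fingers": -1}]'

```text
clock: 3.45
ee_pos: [580.5, 193.0, 207.4]
ee_rot: [0.0, 0.976, 0.219, 0.001]
wrist_force: [0.3, -0.3, -0.7]
finger_gap: 1.0
```

```bash
python3 -c "
from h import *
to((580,192.3,166),0.44)
a=get_image('scene')[120:220,305:405,::-1]
cv2.imwrite('pics/c2.png',cv2.resize(a,(600,600),interpolation=2))"
```

```text
t 3.45 pos [580.5 193.  207.4] yaw 0.441 tilt [ 1.8e-03  4.0e-04 -1.0e+00] j [ 0.2   0.04  1.67 -0.    1.43 -0.24] F [ 0.3 -0.3 -0.7] gap 1.0
travel cm [-0.08  0.04  4.14] rotz 0.001
```

View pics/c2.png

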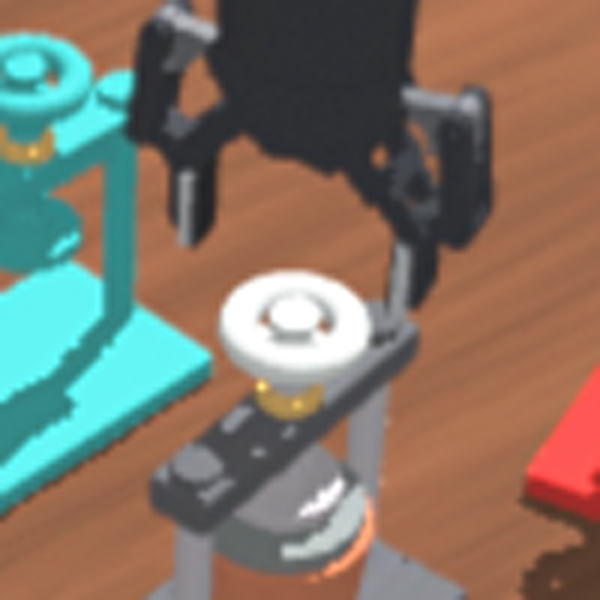

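The fingertips at (190,245) and (415,300) straddle the wheel centre at (294,322). I'll descend the rest and close.

Call:
step_arm --rows '[{"travel": [-0.1, 0, 1.5], "rotation": [0, 0, 0], "fingers": -1}, {"travel": [-0.1, 0, 3], "rotation": [0, 0, 0], "fingers": -1}, {"travel": [-0.1, 0, 4], "rotation": [0, 0, 0], "fingers": -1}, {"travel": [-0.1, 0, 4], "rotation": [0, 0, 0], "fingers": -1}, {"travel": [-0.1, 0, 4], "rotation": [0, 0, 0], "fingers": -1}]'

```text
clock: 4.12
ee_pos: [579.3, 192.5, 166.5]
ee_rot: [0.0, 0.976, 0.219, 0.0]
wrist_force: [-0.0, 0.2, 0.3]
finger_gap: 0.998
```

```bash
python3 -c "
from h import *
to((580,192.3,166),0.44)
a=get_image('scene')[120:220,305:405,::-1]
cv2.imwrite('pics/c3.png',cv2.resize(a,(600,600),interpolation=2))"
```

```text
t 4.12 pos [579.3 192.5 166.5] yaw 0.441 tilt [ 4.e-04  1.e-04 -1.e+00] j [ 0.2   0.07  1.71 -0.    1.37 -0.24] F [-0.   0.2  0.3] gap 0.998
travel cm [0.06 0.05 0.05] rotz 0.001
```

View pics/c3.png

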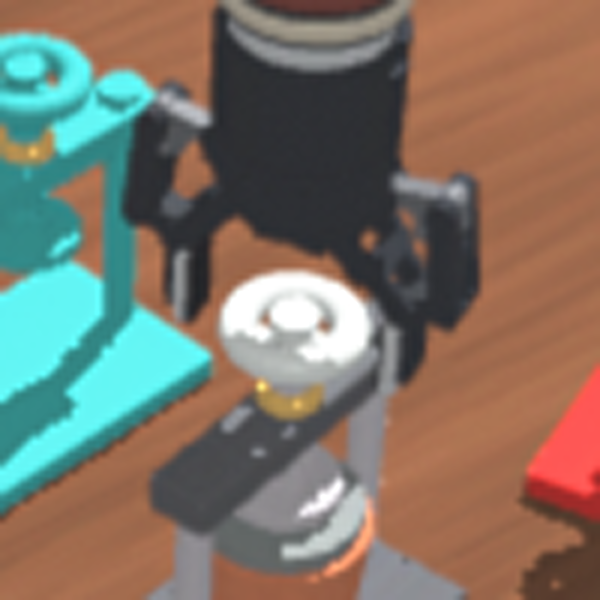

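The fingers stand either side of the rim, and there's no contact force. Closing now.

Call:
step_arm --rows '[{"travel": [0.05, 0, 0], "rotation": [0, 0, 0], "fingers": 1}, {"travel": [0.05, 0, 0], "rotation": [0, 0, 0], "fingers": 1}, {"travel": [0.05, 0, 0], "rotation": [0, 0, 0], "fingers": 1}, {"travel": [0.05, 0, 0], "rotation": [0, 0, 0], "fingers": 1}, {"travel": [0.05, 0, 0], "rotation": [0, 0, 0], "fingers": 1}, {"travel": [0.05, 0, 0], "rotation": [0, 0, 0], "fingers": 1}]' --newtons 50

```text
clock: 4.92
ee_pos: [579.9, 192.7, 167.4]
ee_rot: [0.0, 0.976, 0.219, 0.001]
wrist_force: [-1.2, 0.4, 4.6]
finger_gap: 0.708
```

```bash
python3 -c "
from h import *
to((580,192.3,166),0.44)
a=get_image('scene')[120:220,305:405,::-1]
cv2.imwrite('pics/c4.png',cv2.resize(a,(600,600),interpolation=2))"
```

```text
t 4.92 pos [579.9 192.7 167.4] yaw 0.441 tilt [ 1.2e-03  2.0e-04 -1.0e+00] j [ 0.2   0.07  1.71 -0.    1.37 -0.24] F [-1.2  0.4  4.6] gap 0.708
travel cm [-0.01  0.04  0.14] rotz 0.001
```

View pics/c4.png

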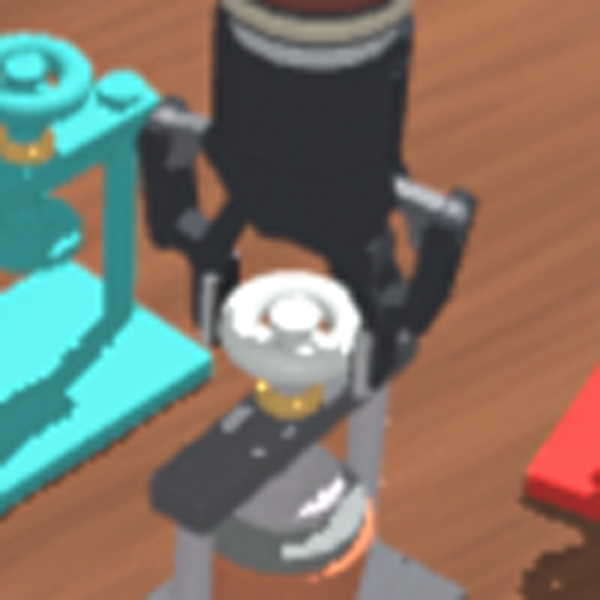

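The gap is 0.708 × 85 ≈ 60 mm, which fits the rim. Now I turn counterclockwise (negative about tool z) and rise 1 mm per 0.1 rad.

Call:
step_arm --rows '[{"travel": [0, 0, -0.1], "rotation": [0, 0, -0.1], "fingers": 1}, {"travel": [0, 0, -0.25], "rotation": [0, 0, -0.25], "fingers": 1}, {"travel": [0, 0, -0.4], "rotation": [0, 0, -0.4], "fingers": 1}, {"travel": [0, 0, -0.55], "rotation": [0, 0, -0.55], "fingers": 1}, {"travel": [0, 0, -0.7], "rotation": [0, 0, -0.7], "fingers": 1}, {"travel": [0, 0, -0.85], "rotation": [0, 0, -0.85], "fingers": 1}, {"travel": [0, 0, -1.0], "rotation": [0, 0, -1.0], "fingers": 1}, {"travel": [0, 0, -1.15], "rotation": [0, 0, -1.15], "fingers": 1}, {"travel": [0, 0, -1.25], "rotation": [0, 0, -1.25], "fingers": 1}, {"travel": [0, 0, -1.25], "rotation": [0, 0, -1.25], "fingers": 1}]'

```text
clock: 6.22
ee_pos: [580.1, 193.1, 179.9]
ee_rot: [0.0, 0.664, 0.748, 0.001]
wrist_force: [-0.3, 1.0, 5.6]
finger_gap: 0.71
```

```bash
python3 -c "
from h import *
to((580,192.3,178),1.69)
a=get_image('scene')[120:220,305:405,::-1]
cv2.imwrite('pics/c5.png',cv2.resize(a,(600,600),interpolation=2))"
```

```text
t 6.22 pos [580.1 193.1 179.9] yaw 1.69 tilt [ 0.0019  0.0013 -1.    ] j [ 0.2   0.06  1.7   0.    1.39 -1.49] F [-0.3  1.   5.6] gap 0.71
travel cm [-0.08 -0.02  0.19] rotz 0.0
```

View pics/c5.png

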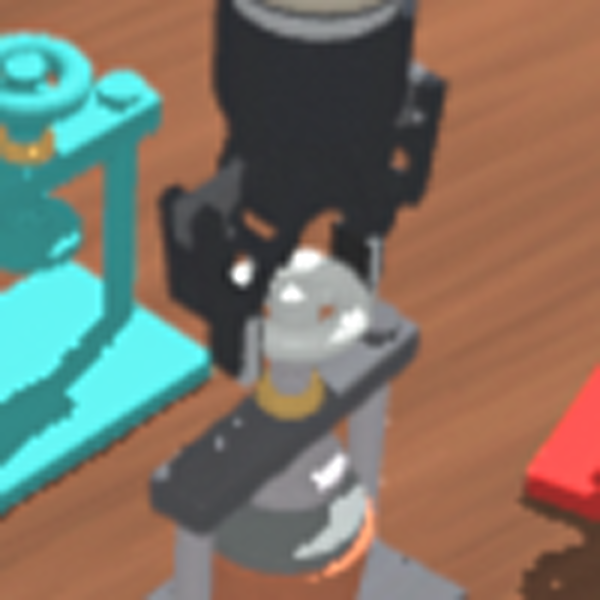

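The wheel has risen: the bare spindle now shows between nut and wheel at (290,380). I'll open the fingers, then go straight up.

Call:
step_arm --rows '[{"travel": [0, 0, 0], "rotation": [0, 0, 0], "fingers": -1}, {"travel": [0, 0, 0], "rotation": [0, 0, 0], "fingers": -1}, {"travel": [0, 0, 0], "rotation": [0, 0, 0], "fingers": -1}, {"travel": [0, 0, 0], "rotation": [0, 0, 0], "fingers": -1}, {"travel": [0, 0, 0], "rotation": [0, 0, 0], "fingers": -1}, {"travel": [0, 0, -2], "rotation": [0, 0, 0], "fingers": -1}, {"travel": [0, 0, -5], "rotation": [0, 0, 0], "fingers": -1}, {"travel": [0, 0, -10], "rotation": [0, 0, 0], "fingers": -1}, {"travel": [0, 0, -14], "rotation": [0, 0, 0], "fingers": -1}, {"travel": [0, 0, -14], "rotation": [0, 0, 0], "fingers": -1}]'

```text
clock: 7.52
ee_pos: [581.5, 193.1, 326.3]
ee_rot: [0.003, 0.663, 0.748, 0.004]
wrist_force: [0.2, 0.1, 1.4]
finger_gap: 1.002
```

```bash
python3 -c "
from h import *
to((580,192.3,320),1.69)
a=get_image('scene')
cv2.imwrite('pics/c6f.png',a[:,:,::-1])
cv2.imwrite('pics/c6.png',cv2.resize(a[150:250,310:400,::-1],(540,600),interpolation=2))"
```

```text
t 7.53 pos [581.5 193.1 326.3] yaw 1.691 tilt [ 0.0109  0.0022 -0.9999] j [ 0.2  -0.02  1.53 -0.    1.62 -1.49] F [0.2 0.1 1.4] gap 1.002
travel cm [-0.06 -0.17  0.63] rotz 0.001
```

View pics/c6.png

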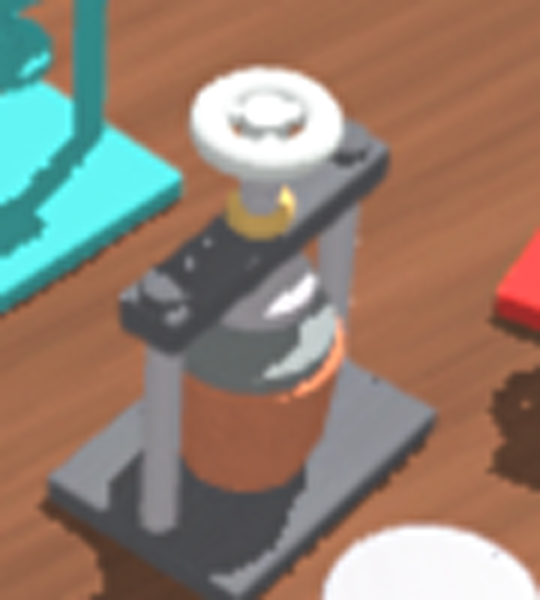

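View pics/c6f.png

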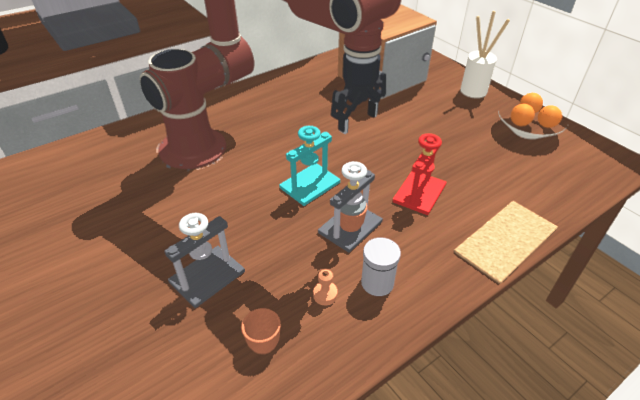

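The wheel now stands higher, its centre at about (354.1,170.7) against (354.1,174.5) before, and the cup and bystanders look unmoved. I'll measure the rise more exactly.

```bash
python3 -c "
from h import *
p0=proj('scene',(580.9,193.5,189))
for r in (8,10,12.5,14): print(r,(proj('scene',(580.9,193.5,189+r))-p0).round(2))
a=cv2.imread('pics/scene0.png').astype(float);b=cv2.imread('pics/c6f.png').astype(float)
t=a[160:186,338:372].min(2); rs={}
for nm,im in(('a',a),('b',b)):
    m=(im[150:186,336:374].min(2)>150).astype(np.uint8);x,y,w,h=cv2.boundingRect(m);print(nm,336+x,150+y,w,h,np.argwhere(m).mean(0)+[150,336])
d=np.abs(a-b).sum(2)
T=np.float32(a[160:182,338:372]);S=np.float32(b[150:190,330:380])
r=cv2.matchTemplate(S,T,cv2.TM_CCOEFF_NORMED);_,v,_,l=cv2.minMaxLoc(r);print('shift',l[0]+330-338,l[1]+150-160,v,r[:,l[0]].round(3))
for n,(x,y,w,h) in dict(cupbody=(335,200,35,35),wheelb=(175,208,40,35),spare=(240,308,45,45),can=(360,238,42,58),tamper=(310,265,30,42)).items():
    s,_=cv2.phaseCorrelate(a[y:y+h,x:x+w].mean(2),b[y:y+h,x:x+w].mean(2));print(n,np.round(s,2))
"
```

```text
8 [ 0.17 -2.49]
10 [ 0.21 -3.12]
12.5 [ 0.27 -3.9 ]
14 [ 0.3  -4.37]
a 342 165 25 19 [174.0952381  353.91534392]
b 342 161 26 24 [170.31770833 354.20572917]
shift 0 -4 0.9426493048667908 [ 0.469  0.507  0.56   0.637  0.744  0.866  0.943  0.898  0.777  0.643
  0.513  0.379  0.254  0.16   0.085  0.032 -0.007 -0.042 -0.097]
cupbody [-0.12 -0.09]
wheelb [ 0.05 -0.12]
spare [0.37 0.91]
can [0.48 0.01]
tamper [-0.29  0.88]
```

The wheel moved up 3.8–4 px, which is about 12–12.5 mm (≥ 1.2 rad). The arm is clear, so I'll hand in.

```bash
python3 -c "
from bench import *
print(sign_off()); s=read_state(); print(s['clock'],s['wrist_force'].round(1))"
```

```text
the job is handed in; nothing more can be done
None
the job is handed in; nothing more can be done
```

I gripped the handwheel over the lidded cup, the grey press at about (580, 192, 189) mm, and turned it about 1.25 rad counterclockwise. My hand rose 12.5 mm with it. I then opened the fingers, backed straight up about 140 mm and handed the job in at about 7.5 s.

- **Wheel:** it shifted 3.8–4 px up in the scene picture, about 12–12.5 mm of rise. That puts the plate about 14 mm above the lid, against the 10 mm needed. It stayed there after release.
- **Forces:** the wrist force never read more than about 6 N, and it was near zero once clear.
- **Cup and other wheel:** both shifted less than 0.2 px.
- **Bystanders:** the canister shifted 0.5 px, and the spare cup and tamper about 0.9 px. That is roughly 2–3 mm at most, and I put it down to the arm's moving shadow, since the gripper was never near them. I did not check this further.
- **Disagreement between views:** the two camera rays to the wheel missed each other by 2.5 mm, within the calibration's tolerance.

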